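Check the press gap with a taper gauge

TASK

The brittle press is going over to the three-dot thickness. Turn its pointer knob to click in at the three-dot mark, then pick up the steel taper gauge by its handle, lay the blade flat on the bed plate and slide it straight in from the front, between the two plates, until it drags snugly, without forcing the sprung upper plate up. Finish while still holding the gauge in the gap at that depth, and leave the other things on the bench where they are.

Things in the scene. Friction and masses are not known exactly. Their poses are not given: they have to be found in the camera images.
- press: Grey bench press, fixed, 260 mm wide, 180 deep; crosshead top 162 mm above the table, its front edge at x = -80 mm; closing lever at the right rear, 198 mm high. Origin: centre of its underside. x points from its open front to its back, y across, z up. Two level plates lie one over the other, 250 mm wide, 190 deep, 12 thick; guide columns at y = +-108 mm: keep the gauge within 80 mm of the middle.
- press_mouth (a point): Middle of the front of the bed plate, level with its top face (press x = -95 mm, y = 0, 72 mm above the table): where the blade goes in. Axes of the press: x points inwards. Both plates' front faces lie at x = -95 mm; their edges at the gap have a 4 mm bevel, so the blade is nipped 4 mm inside the front.
- bed_plate: Lower plate of the press, fixed, steel. Origin at press_mouth, same axes.
- upper_plate: Upper plate, aluminium, moves only up and down on springs. Origin: middle of its front face, level with its underside: its height over press_mouth is the gap, 4.4, 5.9, 7.4, 8.9 mm at one to four dots, but off by up to 1 mm, so feel for it. From first touch the squeeze on the blade grows by some 0.35 N per mm pushed in; the drag along the blade is about 0.6 of it; a squeeze of 6 N is snug.
- selector (a joint): Angle of the thickness selector, a black pointer knob on a vertical axis on top of the press. Four detents: 0 = one dot, 0.6 = two, 1.2 = three, 1.8 = four dots (end stops at 0 and 1.8); grows clockwise from above. A detent takes about 0.08 N m to leave and draws the knob in over the last 0.2 rad. The dots are radial rows on the aluminium dial plate, 120 mm across.
- selector_grip (a point): On the knob's axis, in its bar grip (40 mm long, 12 thick, 33 tall), 10 mm below the bar's top, 198 mm above the table. Under the bar lies a round skirt, 52 mm across, its top 23 mm below this point, and 9 mm below that the dial plate. x runs along the bar, its pointed nose with the white line at -x; the nose points straight to the press's front at joint value 0.9.
- gauge_handle (a point): Middle of the taper gauge's handle, 10 mm above its underside. 0.3 kg; black handle 70 x 20 x 20 mm; steel blade 105 mm long, 16 wide, starting 35 mm from here along +x. One flat underside; the blade's top tapers from 12.5 mm thick at the handle to 2.0 at the tip (0.1 per mm). x from handle to tip, y across, z up. Starts flat on the table.
- gauge_tip (a point): Middle of the blade tip's lower edge, 140 mm along x from the handle's middle, on the flat underside.
- palette_knife: Bystander: palette knife with a wooden handle and a thin parallel steel blade, 237 mm long, 18 mm high. Origin near its middle, underside.
- brush: Bystander: flat brush with a wooden handle, 200 mm long. Origin: its middle, underside.
- scraper: Bystander: dough scraper, steel blade 110 mm wide, wooden handle, 170 mm long in all. Origin near its middle, underside.
- rolling_pin: Bystander: rolling pin 340 mm long, 64 mm thick. Origin: its middle, underside.
- bowl: Bystander: white enamel bowl, 180 mm across, 70 mm high. Origin: centre of its underside.
- jar: Bystander: glass jar, 68 mm across, 65 mm high. Origin: centre of its underside.
- batten: Bystander: wooden batten 280 x 55 x 25 mm. Origin: centre of its underside.

How it is judged:
On the way, in this order (a step that is already met when the one before it is completed fails the run):
1. the selector clicks in at the three-dot mark (value of joint selector between 1.06 and 1.34 rad and contact force between the fingers and selector below 0.3 N), for 0.2 s.
2. the blade's tip is between the two plates, 20 mm in (x of gauge_tip in the frame of press_mouth above 0.02 m and z of gauge_tip in the frame of press_mouth above -0.003 m and z of gauge_tip in the frame of upper_plate below 0 m and y of gauge_tip in the frame of press_mouth between -0.09 and 0.09 m), for 0.1 s.
At the end, for the whole second after the job is handed in: Selector in the three-dot detent (1.2 +-0.14 rad). Gauge held still (grip > 2 N), handle outside the press, blade level within 0.08 rad, straight within 0.2 rad, tip > 35 mm in between the columns, touching the bed plate and under the upper plate with 1.5 to 10 N (value of joint selector between 1.06 and 1.34 rad and contact force between gauge and upper_plate between 1.5 and 10 N and contact force between gauge and bed_plate above 0.3 N and contact force between the fingers and gauge above 2 N and x of gauge_tip in the frame of press_mouth above 0.035 m and y of gauge_tip in the frame of press_mouth between -0.09 and 0.09 m and x of gauge_handle in the frame of press_mouth below -0.03 m and angle between the x axis of gauge_tip and the x axis of press_mouth, either way round below 0.2 rad and angle between gauge_tip's own z axis and vertical below 0.08 rad and height (world z) of gauge_handle above 0.06 m and linear speed of gauge below 0.01 m/s); the arm keeps its last pose, push and grip.
It fails at once if the gauge is forced: over 30 N against the upper plate (contact force between gauge and upper_plate above 30 N).
It fails at once if a bystander is disturbed (moved over 30 mm) (distance of any of palette_knife, brush, scraper, rolling_pin, bowl, jar, batten from where it was at the start of the episode above 0.03 m).
It also fails if it takes over 61 s, if anything falls off the work surface, if the arm or the gripper's body presses on something with over 40 N, if the wrist force passes 120 N, or if a joint passes its speed limit or range.

ROBOT

A 6-joint arm with a two-finger parallel gripper is mounted at the origin on the work surface. World frame = base frame: x ahead of the robot, y to its left, z up, the work surface at z = 0. Lengths are in m, angles in rad, forces in N, time in s.
With the tool pointing down it reaches from about 0.35 to 0.875 m from the base axis. Payload 15.5 kg.
Tool frame: the origin (TCP) lies midway between the tips of the shut fingers; the grasp point (between the pads) lies 19 mm behind it; x points along the fingers, y is the direction in which the jaws open and shut, and the axes are right-handed (so a half turn about x gives the same grasp; the last joint's range is limited). The gripper opens to 85 mm and grips with 20 to 120 N. Pads are 22 mm wide; open, the fingers measure 114 mm over their backs; the gripper's body (76 mm by 85 mm) begins 54 mm behind the grasp point. The pads swing forward as they close: fully open they stand 13 mm farther back than shut.
Start: joints at [1.022, 0.494, 1.345, -0, 1.302, -0.096], TCP at [0.273, 0.562, 0.199] pointing down, gripper open.
Joint ranges: [-2.91, 2.91], [-0.82, 2.16], [0.22, 2.67], [-1.22, 4.37], [0.12, 2.79], [-3.08, 3.08]. Speed limits (rad/s): [1.89, 1.89, 2.57, 3.01, 3.01, 3.01].

INTERFACE

Orientations are given as a 3x3 rotation matrix whose columns are the frame's x, y, z axes.
In Python, from station import arm, grab_frame, get_calibration, order gives the robot as it stands.
- The arm moves only by the tool servo_tool, never from a script. Its argument "increments" is a list of rows, each a list of 7 numbers: the shift along the world's x, y, z in cm, then the turn, a rotation vector about the world's x, y, z in rad, then the finger opening in cm, from 0 to 8.54. A call has 1 to 10 rows; each row is the pose to reach, as a shift and turn from the pose commanded when the call began; what a row does not reach only later rows make up. A row lasts 1/12 s, in which the tool goes at most 41.7 mm and 7.16 degrees, less where a joint would pass 70% of its speed; a pose out of reach is approached as far as the arm can. A call with a gripper value outside its range is refused whole. The fingers move at their own pace and stop on an object; "grip_force" is the grip in N (left out, the last holds). Time passes only in rows, so rows that repeat a pose let the fingers close. It gives the time, the measured TCP pose, the force and the opening at its end, in the units of the state.
- arm.observe(): the state, without advancing time (a new reading comes with each control period).
- grab_frame(name): name is "scene" or "top" or "wrist"; returns the picture (420x560x3 uint8, red, green, blue); there is no depth.
- get_calibration(name): a dict with "vfov" (degrees; the focal length in pixels is half the picture's height over the tangent of half this angle, whatever the lens; pixels are square), "cx", "cy" (the principal point, pixels), "k1" (the pictures are not rectified: a ray, as slopes to the right and down, at radius r is drawn at 1 + k1 r^2 times it, then the intrinsics apply), "rvec" (rotation vector, rad) and "tvec" (3), from world to camera coordinates, as OpenCV has them; the wrist camera has in their place "hand_eye" (4x4, takes a point from camera to tool coordinates, whose origin is the TCP and whose axes are the tool frame's). Camera axes: x right, y down, z forward; pixel columns grow to the right and rows downward; lengths in m; the calibration is good to about 2 mm. A picture is of the moment at which its call begins: read the wrist's pose just before it. get_calibration takes no time and is no camera call.
- order.close_job(): hands the job in, once; it reports no verdict.
The state is a dict: "time_s": time; "joint_pos": joint angles; "qd": joint speeds; "joint_efforts": joint torques, N m; "position": TCP position; "tcp_rot": TCP orientation; "wrist_force": force on the tool from outside, world axes, zero at the start; "wrist_torque": the same for the moment, N m; "grip_width": finger opening in m.
Only numpy, scipy, OpenCV 4.12 (cv2) and the standard library are available. Lean on these libraries where they do the work, as an engineer would, in place of code of your own. Each camera call takes 0.05 s, during which the arm holds its last target. There are 200 camera calls.

## Working session

There is one attempt and no reset: what is moved stays moved. The work goes in short steps, Python scripts to look and compute and a tool call to move; the robot and the scene stay as the last step left them, time stands still between calls to the robot, and variables do not carry over. Pictures are saved under pics/ and viewed, about 8 in all and at most 12, crops included, and the job is handed in when it is done.

Besides the shell and the picture viewer there is one more tool, called after ">>>" as name(argument=value, ...), one argument or row to a line, values as JSON. servo_tool: Moves the arm, as the interface text tells. Its arguments: {"type":"object","properties":{"increments":{"type":"array","items":{"type":"array","items":{"type":"number"}}},"grip_force":{"type":"number"}},"required":["increments"]}

```bash
mkdir -p pics
cat > h.py <<'E'
import numpy as np, cv2
from station import arm, grab_frame, get_calibration, order
def K(c):
    f=210/np.tan(np.radians(c['vfov'])/2); return f,c['cx'],c['cy']
def pose(name,st=None):
    c=get_calibration(name)
    if 'rvec' in c:
        R=cv2.Rodrigues(np.array(c['rvec'],float))[0]; t=np.array(c['tvec'],float).ravel()
        return c,R.T,-R.T@t
    X=np.array(c['hand_eye']); Rt=np.array(st['tcp_rot']); 
    return c,Rt@X[:3,:3],Rt@X[:3,3]+np.array(st['position'])
def ray(name,uv,st=None):
    c,R,o=pose(name,st); f,cx,cy=K(c)
    d=np.array([(uv[0]-cx)/f,(uv[1]-cy)/f]); p=d.copy()
    for _ in range(20): p=d/(1+c['k1']*(p@p))
    v=R@np.array([p[0],p[1],1]); return o,v/np.linalg.norm(v)
def onz(name,uv,z,st=None):
    o,v=ray(name,uv,st); return o+v*(z-o[2])/v[2]
def proj(name,P,st=None):
    c,R,o=pose(name,st); f,cx,cy=K(c)
    q=R.T@(np.array(P)-o); p=q[:2]/q[2]; p=p*(1+c['k1']*(p@p)); return p*f+[cx,cy]
def tri(r1,r2):
    (a,u),(b,v)=r1,r2
    s=np.linalg.lstsq(np.c_[u,-v],b-a,rcond=None)[0]
    p,q=a+s[0]*u,b+s[1]*v; return (p+q)/2,np.linalg.norm(p-q)
E
python3 - <<'E'
from h import *
s=arm.observe(); print({k:np.round(v,3).tolist() for k,v in s.items()})
a=grab_frame("scene"); b=grab_frame("top")
np.save('scene.npy',a);np.save('top.npy',b)
for n,i in(('scene',a),('top',b)): cv2.imwrite(f'pics/{n}.png',cv2.resize(i[...,::-1],(800,600),interpolation=cv2.INTER_CUBIC))
for n in('scene','top','wrist'): 
  c=get_calibration(n); print(c)
  if n!='wrist': print(pose(n)[2])
E
```

```text
{'time_s': 0.0, 'joint_pos': [1.022, 0.494, 1.346, -0.0, 1.303, -0.096], 'qd': [-0.001, -0.0, 0.0, 0.001, 0.001, 0.0], 'joint_efforts': [-0.0, -88.217, -38.386, -0.0, 0.01, 0.0], 'position': [0.273, 0.562, 0.199], 'tcp_rot': [[-0.001, 0.437, 0.899], [-0.001, 0.899, -0.437], [-1.0, -0.001, -0.0]], 'wrist_force': [0.039, -0.41, -0.986], 'wrist_torque': [0.023, -0.015, 0.006], 'grip_width': 0.085}
{'vfov': 47.55555928168845, 'cx': 278.6125045892741, 'cy': 208.14638287073643, 'k1': -0.09718890344931978, 'rvec': array([ 2.04540473,  1.5321458 , -0.53144526]), 'tvec': array([-0.13839179, -0.33602983,  1.97271441])}
[ 1.46479013 -0.2855228   1.34034961]
{'vfov': 42.27637987907081, 'cx': 272.55404392909116, 'cy': 214.5079299114194, 'k1': -0.044993343558773234, 'rvec': array([ 2.08062115, -2.13622205,  0.22287443]), 'tvec': array([-0.00502165,  0.55599835,  1.69557883])}
[ 0.18581638 -0.01785886  1.7746268 ]
{'vfov': 68.90214403882882, 'cx': 283.3974996310896, 'cy': 212.61739203143264, 'k1': -0.06579060178071558, 'hand_eye': array([[ 5.21103727e-04, -2.93297720e-01,  9.56021012e-01,
        -1.75041688e-01],
       [ 9.99999864e-01,  1.81118374e-04, -4.89510213e-04,
         1.82891794e-04],
       [-2.95807418e-05,  9.56021137e-01,  2.93297775e-01,
        -7.60854220e-02],
       [ 0.00000000e+00,  0.00000000e+00,  0.00000000e+00,
         1.00000000e+00]])}
```

View pics/scene.png

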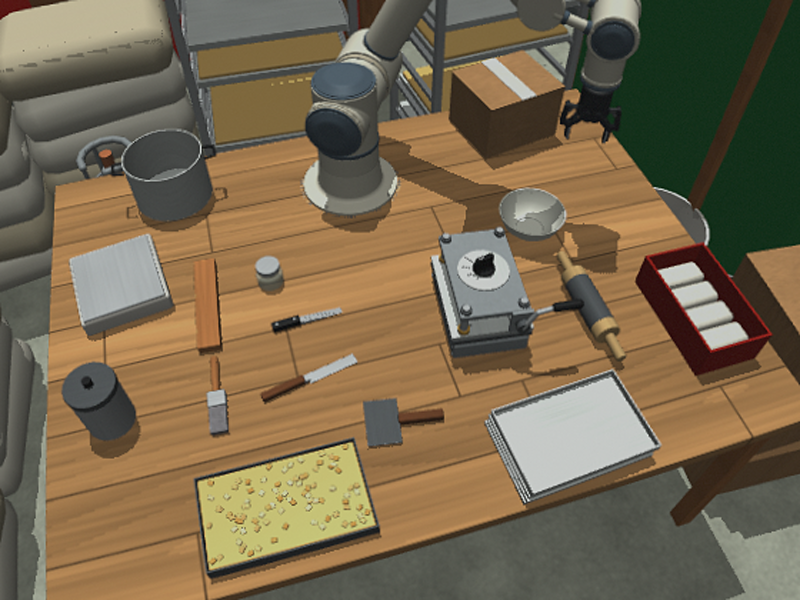

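View pics/top.png

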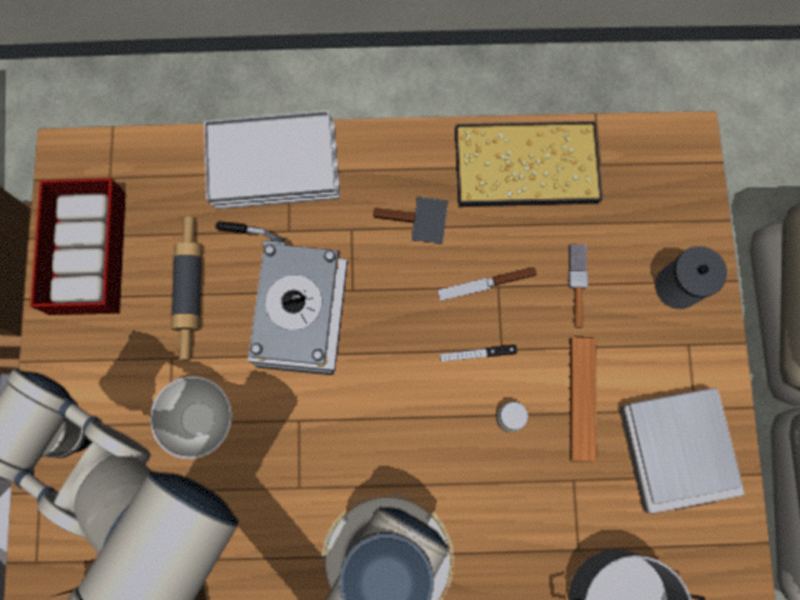

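The scene view shows the press at (485,295) with its knob at (485,265), and the gauge with its black handle at (287,325) and blade to (340,312). In the top view the knob is at (293,300). The press's open front faces image right (world −y). The gauge runs from its handle at (502,350) to its tip at (442,357), already pointing roughly at the press. Next I'll crop for detail.

Run:
```python
from h import *
a=np.load('scene.npy');b=np.load('top.npy')
def crop(i,x0,y0,w,h): return cv2.resize(i[y0:y0+h,x0:x0+w],(400,300),interpolation=cv2.INTER_CUBIC)
# 700-scale: factor .7
im=np.vstack([np.hstack([crop(b,165,162,80,60),crop(b,300,217,80,60)]),np.hstack([crop(a,300,160,80,60),crop(a,180,200,80,60)])])
cv2.imwrite('pics/crops.png',im[...,::-1])
# gauge handle mask (dark) top & scene
def dark(i,x0,y0,w,h):
    g=i[y0:y0+h,x0:x0+w].max(2); m=(g<60).astype(np.uint8)
    n,l,s,c=cv2.connectedComponentsWithStats(m)
    for k in range(1,n):
        if s[k,4]>12: print(s[k],c[k]+[x0,y0])
print('top handle');dark(b,300,217,80,60);print('scene handle');dark(a,180,200,80,60)
print('top knob');dark(b,165,162,80,60);print('scene knob');dark(a,300,160,80,60)
```

```text
top handle
[41 25 20  7 87] [350.83908046 244.91954023]
scene handle
[ 11  21  23  12 126] [200.49206349 226.74603175]
top knob
[ 33  42  16  15 163] [204.82822086 210.84662577]
scene knob
[ 31  18  15  16 179] [338.65363128 186.1452514 ]
[ 3 28  9 32 66] [306.34848485 205.07575758]
```

View pics/crops.png

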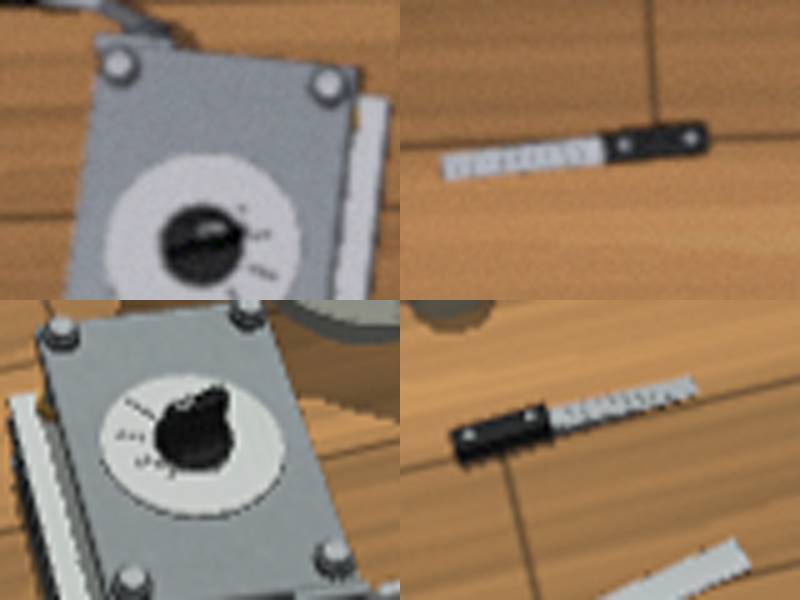

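The crops show the knob over its dial in both views, with the dot rows on the front side (−y). From above they run clockwise from one dot to four. The nose seems to sit near dots one and two, and the gauge's handle and blade are clear. I'll triangulate the dial, the gauge and the press edges.

Run:
```python
from h import *
def T(c): # crop px -> image
    return None
top=lambda x,y,ox,oy:(ox+x/5-.4,oy+y/5-.4)
def P(n,t,s):
    p,e=tri(ray('top',t),ray('scene',s)); print(n,p.round(4),'miss',round(e,4)); return p
tk=lambda x,y:top(x,y,165,162); tg=lambda x,y:top(x,y,300,217)
sk=lambda x,y:top(x,y-300,300,160); sg=lambda x,y:top(x-400,y-300,180,200)
P('dial c',tk(203,246),sk(193,446))
# bolts: top view upper-right bolt (front,+X) = scene lower-left ; top view upper-left (rear,+X)= scene lower-right
b1=P('bolt fr',tk(329,86),sk(131,582)); b2=P('bolt rear',tk(119,66),sk(334,558))
print('inward dir ang',np.degrees(np.arctan2(*(b2-b1)[[1,0]])))
P('handle butt',tg(708-400,137),sg(455,443)); 
P('screw butt',tg(691-400,138),sg(468,435));P('screw fore',tg(624-400,145),sg(531,416));P('tip',tg(443-400,167),sg(694,387))
for z in(.02,): print(onz('top',tg(691-400,138),z),onz('top',tg(624-400,145),z))
print('tip z0',onz('top',tg(443-400,167),0.002), onz('top',(200.5,226.7),0))
print('dial z', [onz('top',tk(203,246),.166),onz('scene',sk(193,446),.166)])
print('bed edge top corner',onz('top',tk(388,98),.072))
```

```text
dial c [0.5504 0.1851 0.1627] miss 0.0
bolt fr [0.6478 0.1068 0.1681] miss 0.0004
bolt rear [0.6647 0.2363 0.1663] miss 0.0007
inward dir ang 82.57725542353843
handle butt [ 0.4589 -0.307   0.0134] miss 0.0017
screw butt [ 0.4578 -0.2962  0.0172] miss 0.0003
screw fore [ 0.4544 -0.2516  0.0179] miss 0.0004
tip [ 0.446  -0.1346 -0.0027] miss 0.0006
[ 0.45742357 -0.29562919  0.02      ] [ 0.45400293 -0.25156141  0.02      ]
tip z0 [ 0.4453588  -0.13396919  0.002     ] [0.53335978 0.22126216 0.        ]
dial z [array([0.54966865, 0.18468878, 0.166     ]), array([0.55297858, 0.18380599, 0.166     ])]
bed edge top corner [0.6663258  0.07613082 0.072     ]
```

>>> servo_tool(
  increments=[
    [0, 0, 8, 0, 0, 0, 8.5],
    [0, 0, 8, 0, 0, 0, 8.5],
    [27.5, -37.5, 8, 0, 0, -0.94, 8.5],
    [27.5, -37.5, 8, 0, 0, -0.94, 8.5],
    [27.5, -37.5, 8, 0, 0, -0.94, 8.5],
    [27.5, -37.5, 8, 0, 0, -0.94, 8.5],
    [27.5, -37.5, 8, 0, 0, -0.94, 8.5],
    [27.5, -37.5, 8, 0, 0, -0.94, 8.5],
    [27.5, -37.5, 8, 0, 0, -0.94, 8.5],
    [27.5, -37.5, 8, 0, 0, -0.94, 8.5],
  ],
)

```text
time_s: 0.93
position: [0.4712, 0.2913, 0.279]
tcp_rot: [[-0.0, 0.985, 0.17], [-0.0, 0.17, -0.985], [-1.0, -0.0, 0.0]]
wrist_force: [2.2, 0.1, 0.3]
grip_width: 0.085
```

>>> servo_tool(
  increments=[
    [7.5, -10.2, 0, 0, 0, 0, 8.5],
    [7.5, -10.2, 0, 0, 0, 0, 8.5],
    [7.5, -10.2, 0, 0, 0, 0, 8.5],
    [7.5, -10.2, 0, 0, 0, 0, 8.5],
    [7.5, -10.2, 0, 0, 0, 0, 8.5],
    [7.5, -10.2, 0, 0, 0, 0, 8.5],
  ],
)

```text
time_s: 1.43
position: [0.5452, 0.1913, 0.2788]
tcp_rot: [[-0.001, 0.984, 0.176], [0.0, 0.176, -0.984], [-1.0, -0.001, -0.0]]
wrist_force: [0.6, 0.9, -0.1]
grip_width: 0.0849
```

Run:
```python
from h import *
import pickle
s=arm.observe(); print(s['position'],s['tcp_rot'],s['qd'])
w=grab_frame("wrist"); pickle.dump((s,w),open('w1.pkl','wb'))
cv2.imwrite('pics/w1.png',cv2.resize(w[...,::-1],(800,600),interpolation=cv2.INTER_CUBIC))
```

```text
[0.54518724 0.19125277 0.27883609] [[-9.26340100e-04  9.84329768e-01  1.76335050e-01]
 [ 7.64762345e-05  1.76335195e-01 -9.84330175e-01]
 [-9.99999568e-01 -8.98339072e-04 -2.38624196e-04]] [ 0.03141092 -0.007097    0.00621247  0.00027804  0.00127837  0.00213459]
```

View pics/w1.png

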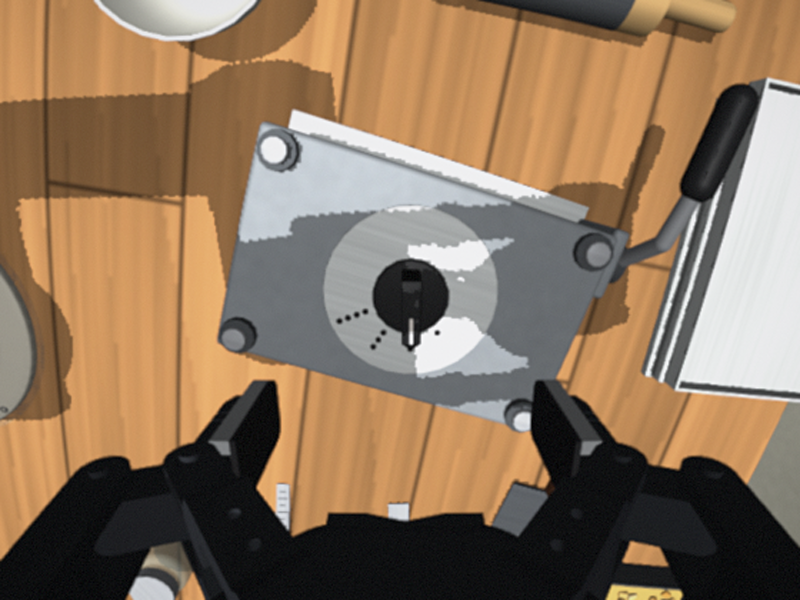

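The wrist view shows the nose, with its white line, pointing straight down at (411,345), on the two-dot row. The three-dot row is at (378,340), the four-dot row at (350,317) and the single dot at (437,333). The bar already lies at right angles to the jaw axis.

Run:
```python
from h import *
import pickle
s,w=pickle.load(open('w1.pkl','rb'))
q=lambda x,y:(x*.7-.15,y*.7-.15)
for n,uv,z in(('dial',(411,289),.166),('bar back',(411,270),.208),('nose',(411,345),.205),('bar c',(411,305),.208),('skirt',(411,296),.175)): print(n,onz('wrist',q(*uv),z,s).round(4))
c,R,o=pose('top')
# dial two-view: wrist vs scene
sk=(300+193/5-.4,160+146/5-.4)
print(tri(ray('wrist',q(411,289),s),ray('scene',sk)))
B=[onz('wrist',q(*u),.166,s) for u in((272,148),(597,250),(236,334),(521,415))]
print(np.round(B,4)); 
for a,b in((2,0),(3,1)): d=B[b]-B[a]; print(np.degrees(np.arctan2(d[1],d[0])))
d=B[0]-B[1];print(np.degrees(np.arctan2(d[1],d[0]))-90,np.mean(B,0))
```

```text
dial [0.5484 0.1897 0.166 ]
bar back [0.5439 0.212  0.208 ]
nose [0.5525 0.1651 0.205 ]
bar c [0.5477 0.1912 0.208 ]
skirt [0.5488 0.1874 0.175 ]
(array([0.54830224, 0.18719127, 0.15911658]), np.float64(0.001798841584492114))
[[0.4458 0.2648 0.166 ]
 [0.6666 0.2387 0.166 ]
 [0.4318 0.1352 0.166 ]
 [0.6478 0.1078 0.166 ]]
83.86638063909459
81.8338366242463
83.25831625968138 [0.54801227 0.1866245  0.166     ]
```

>>> servo_tool(
  increments=[
    [0.3, -0.3, -3, 0, 0, 0, 5],
    [0.3, -0.3, -6.5, 0, 0, 0, 5],
    [0.3, -0.3, -9.6, 0, 0, 0, 5],
    [0.3, -0.3, -9.6, 0, 0, 0, 5],
    [0.3, -0.3, -9.6, 0, 0, 0, 1.2],
    [0.3, -0.3, -9.6, 0, 0, 0, 1.0],
    [0.3, -0.3, -9.6, 0, 0, 0, 1.0],
    [0.3, -0.3, -9.6, 0, 0, 0, 1.0],
    [0.3, -0.3, -9.6, 0, 0, 0, 1.0],
    [0.3, -0.3, -9.6, 0, 0, 0, 1.0],
  ],
  grip_force=30,
)

```text
time_s: 2.32
position: [0.5489, 0.1883, 0.184]
tcp_rot: [[0.001, 0.984, 0.177], [0.0, 0.177, -0.984], [-1.0, 0.001, -0.0]]
wrist_force: [0.2, 0.4, 0.8]
grip_width: 0.0101
```

>>> servo_tool(
  increments=[
    [0, 0, 0, 0, 0, 0, 0],
    [0, 0, 0, 0, 0, 0, 0],
    [0, 0, 0, 0, 0, 0, 0],
  ],
)

```text
time_s: 2.57
position: [0.5486, 0.1882, 0.1832]
tcp_rot: [[0.0, 0.984, 0.177], [0.0, 0.177, -0.984], [-1.0, 0.0, -0.0]]
wrist_force: [0.5, 0.1, 0.1]
grip_width: -0.0001
```

Run:
```python
from h import *
import pickle
s=arm.observe()
w=grab_frame("wrist"); pickle.dump((s,w),open('w2.pkl','wb'))
t=grab_frame('scene')
a=cv2.resize(w,(400,300)); b=cv2.resize(t[110:260,260:460],(400,300),interpolation=cv2.INTER_CUBIC)
cv2.imwrite('pics/w2.png',np.hstack([a,b])[...,::-1])
```

```text
(no output)
```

View pics/w2.png

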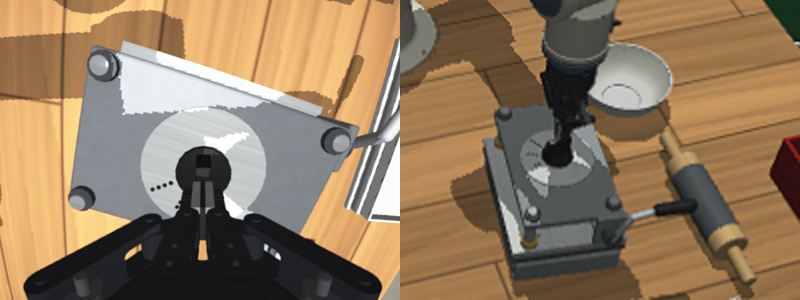

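Run:
```python
from h import *
import pickle
s,w=pickle.load(open('w2.pkl','rb'))
print(proj('wrist',s['position'],s), [proj('wrist',(.5485,.1885,z),s).round(1) for z in(.166,.175,.208)],s['position'])
cv2.imwrite('pics/w2c.png',cv2.resize(w[180:345,180:400],(800,600),interpolation=cv2.INTER_CUBIC)[...,::-1])
```

```text
[284.82898533 246.48614677] [array([284.7, 235.8]), array([284.8, 240.9]), array([285. , 264.1])] [0.54856316 0.18817938 0.18324864]
```

View pics/w2c.png

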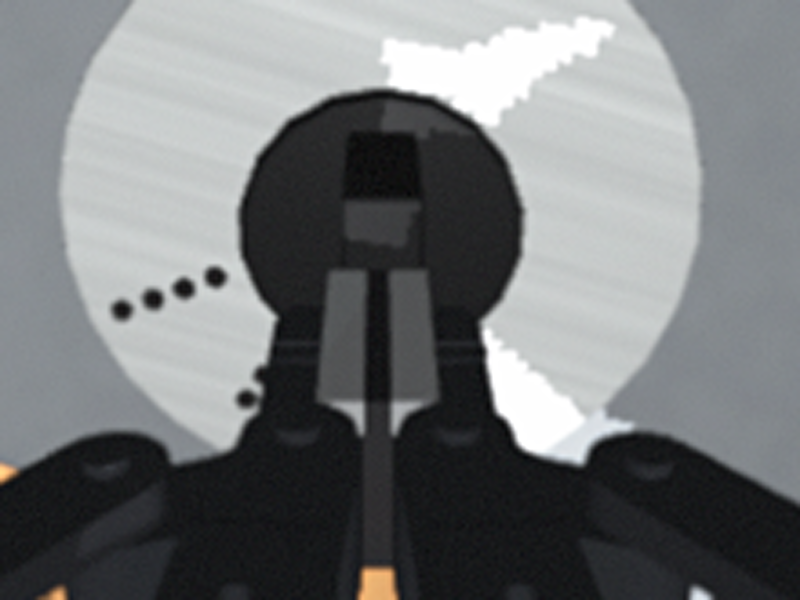

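The tool reading says the fingers are shut on nothing, and the crop shows the pads lying over the bar's top rather than beside it. So the real fingertips seem to sit about 25 mm above the reported TCP. I'll check that with a gentle guarded touch on the bar's top.

>>> servo_tool(
  increments=[
    [0, 0, -0.1, 0, 0, 0, 0],
    [0, 0, -0.2, 0, 0, 0, 0],
    [0, 0, -0.3, 0, 0, 0, 0],
    [0, 0, -0.3, 0, 0, 0, 0],
  ],
)

```text
time_s: 3.0
position: [0.5484, 0.1882, 0.1799]
tcp_rot: [[-0.0, 0.984, 0.177], [-0.0, 0.177, -0.984], [-1.0, -0.0, 0.0]]
wrist_force: [-0.1, -0.1, -0.5]
grip_width: 0.0
```

>>> servo_tool(
  increments=[
    [0, 0, -0.1, 0, 0, 0, 0],
    [0, 0, -0.2, 0, 0, 0, 0],
    [0, 0, -0.3, 0, 0, 0, 0],
    [0, 0, -0.3, 0, 0, 0, 0],
  ],
)

```text
time_s: 3.33
position: [0.5484, 0.1882, 0.1769]
tcp_rot: [[-0.0, 0.984, 0.177], [-0.0, 0.177, -0.984], [-1.0, -0.0, 0.0]]
wrist_force: [0.2, 0.4, 0.3]
grip_width: -0.0
```

Run:
```python
from h import *
s=arm.observe(); a=grab_frame('scene'); w=grab_frame('wrist')
b=a[140:215,295:395]; b=cv2.resize(b,(560,420),interpolation=cv2.INTER_CUBIC)
def m(P,col):
    u=(proj('scene',P)-[295,140]+.5)*5.6; cv2.drawMarker(b,(int(u[0]),int(u[1])),col,cv2.MARKER_CROSS,14,1); print(u)
m(s['position'],(255,0,0)); m((.5485,.1885,.208),(0,255,0)); m((.5485,.1885,.175),(255,255,0)); m(np.array(s['position'])+[0,0,.03],(255,0,255))
c=cv2.resize(w[200:320,240:330],(240,320),interpolation=cv2.INTER_CUBIC)
o=np.zeros((420,800,3),np.uint8); o[:,:560]=b; o[:320,560:]=c
cv2.imwrite('pics/s3.png',o[...,::-1])
```

```text
[250.84373214 256.41656694]
[256.82366704 220.54796753]
[251.06778255 258.58969601]
[256.06995967 221.81863299]
```

View pics/s3.png

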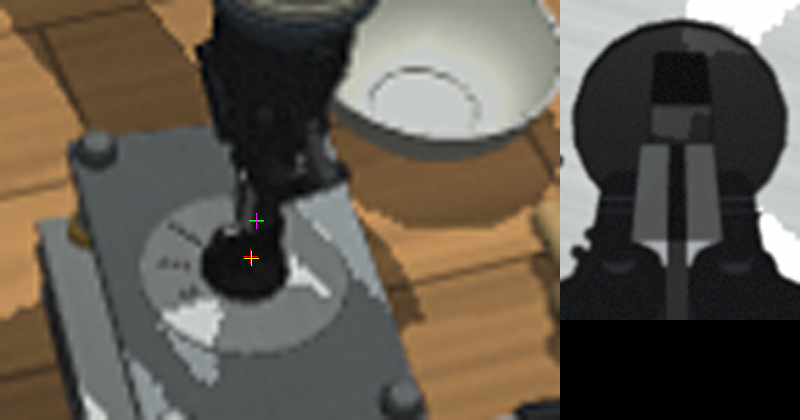

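>>> servo_tool(
  increments=[
    [0, 0, -0.1, 0, 0, 0, 0],
    [0, 0, -0.2, 0, 0, 0, 0],
    [0, 0, -0.3, 0, 0, 0, 0],
    [0, 0, -0.4, 0, 0, 0, 0],
    [0, 0, -0.4, 0, 0, 0, 0],
  ],
)

```text
time_s: 3.85
position: [0.5492, 0.1885, 0.1756]
tcp_rot: [[0.003, 0.984, 0.177], [0.001, 0.177, -0.984], [-1.0, 0.003, -0.0]]
wrist_force: [-8.9, -1.9, 33.8]
grip_width: 0.0002
```

>>> servo_tool(
  increments=[
    [0, 0, 0.5, 0, 0, 0, 0],
    [0, 0, 0.8, 0, 0, 0, 4],
    [0, 0, 0.8, 0, 0, 0, 4],
    [0, 0, 0.8, 0, 0, 0, 4],
    [0, 0, 0.8, 0, 0, 0, 4],
    [0, 0, 0.5, 0, 0, 0, 4],
    [0, 0, 0.2, 0, 0, 0, 4],
    [0, 0, -0.1, 0, 0, 0, 4],
    [0, 0, -0.3, 0, 0, 0, 4],
    [0, 0, -0.3, 0, 0, 0, 4],
  ],
)

```text
time_s: 4.68
position: [0.5482, 0.1881, 0.1694]
tcp_rot: [[-0.001, 0.984, 0.177], [-0.0, 0.177, -0.984], [-1.0, -0.001, 0.0]]
wrist_force: [-0.3, -0.2, -0.5]
grip_width: 0.0403
```

>>> servo_tool(
  increments=[
    [0, 0, -0.3, 0, 0, 0, 4],
    [0, 0, -0.6, 0, 0, 0, 4],
    [0, 0, -0.9, 0, 0, 0, 4],
    [0, 0, -1.2, 0, 0, 0, 4],
    [0, 0, -1.2, 0, 0, 0, 0.5],
    [0, 0, -1.2, 0, 0, 0, 0.5],
    [0, 0, -1.2, 0, 0, 0, 0.5],
    [0, 0, -1.2, 0, 0, 0, 0.5],
    [0, 0, -1.2, 0, 0, 0, 0.5],
    [0, 0, -1.2, 0, 0, 0, 0.5],
  ],
)

```text
time_s: 5.52
position: [0.549, 0.1883, 0.1583]
tcp_rot: [[0.001, 0.984, 0.177], [0.0, 0.177, -0.984], [-1.0, 0.001, -0.0]]
wrist_force: [5.5, 1.2, -3.7]
grip_width: 0.0113
```

The bar is gripped, reading 11.3 mm. The real fingertips therefore sit about 32 mm above the reported TCP. I'll turn the knob 0.6 rad clockwise.

>>> servo_tool(
  increments=[
    [0, 0, 0, 0, 0, -0.08, 0.5],
    [0, 0, 0, 0, 0, -0.16, 0.5],
    [0, 0, 0, 0, 0, -0.24, 0.5],
    [0, 0, 0, 0, 0, -0.32, 0.5],
    [0, 0, 0, 0, 0, -0.4, 0.5],
    [0, 0, 0, 0, 0, -0.48, 0.5],
    [0, 0, 0, 0, 0, -0.56, 0.5],
    [0, 0, 0, 0, 0, -0.6, 0.5],
    [0, 0, 0, 0, 0, -0.6, 0.5],
    [0, 0, 0, 0, 0, -0.6, 0.5],
  ],
)

```text
time_s: 6.35
position: [0.5506, 0.1882, 0.1584]
tcp_rot: [[0.004, 0.912, -0.41], [0.0, -0.41, -0.912], [-1.0, 0.003, -0.002]]
wrist_force: [14.6, -0.5, -11.3]
grip_width: 0.0114
```

>>> servo_tool(
  increments=[
    [0, 0, 0, 0, 0, 0, 5],
    [0, 0, 0, 0, 0, 0, 5],
    [0, 0, 0, 0, 0, 0, 5],
    [0, 0, 0, 0, 0, 0, 5],
    [0, 0, 4, 0, 0, 0, 5],
    [0, 0, 8, 0, 0, 0, 8],
    [0, 0, 11, 0, 0, 0, 8],
    [0, 0, 11, 0, 0, 0, 8],
    [0, 0, 11, 0, 0, 0, 8],
  ],
)

```text
time_s: 7.1
position: [0.5492, 0.1884, 0.27]
tcp_rot: [[0.003, 0.912, -0.41], [0.001, -0.41, -0.912], [-1.0, 0.003, -0.002]]
wrist_force: [-0.6, 0.1, -1.0]
grip_width: 0.0801
```

Run:
```python
from h import *
import pickle
s=arm.observe(); print(s['position'],s['tcp_rot'],s['time_s'])
w=grab_frame("wrist"); pickle.dump((s,w),open('w4.pkl','wb'))
cv2.imwrite('pics/w4.png',w[...,::-1])
# bar angle: nose white line etc.; print expected nose pixel for 1.2 detent
c=np.array([.5485,.1885])
for v in(.6,.9,1.2,1.8):
    a=np.radians(82.9+180)-(v-.9); d=np.array([np.cos(a),np.sin(a)])
    print(v,proj('wrist',[*(c+.02*d),.205],s).round(0),proj('wrist',[*(c+.045*d),.166],s).round(0))
```

```text
[0.54918595 0.18843004 0.26999357] [[ 3.25916100e-03  9.12302573e-01 -4.09503838e-01]
 [ 7.95517798e-04 -4.09508249e-01 -9.12306068e-01]
 [-9.99994372e-01  2.64758477e-03 -2.06040625e-03]] 7.1
0.6 [297. 233.] [310. 239.]
0.9 [291. 236.] [297. 244.]
1.2 [284. 237.] [284. 246.]
1.8 [270. 233.] [258. 239.]
```

View pics/w4.png

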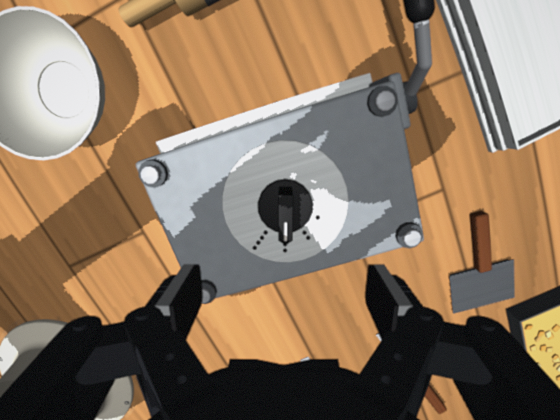

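In the wrist view the nose is at (286,245), pointing along the three-dot row (dot at (285,250)). The four-dot row is at (258,240) and the two-dot row at (307,237), so the selector is at the three-dot mark. Next is the gauge.

>>> servo_tool(
  increments=[
    [-9.3, -46, 0, 0, 0, 0.5, 6],
    [-9.3, -46, 0, 0, 0, 0.5, 6],
    [-9.3, -46, 0, 0, 0, 0.5, 6],
    [-9.3, -46, 0, 0, 0, 0.5, 6],
    [-9.3, -46, 0, 0, 0, 0.5, 6],
    [-9.3, -46, 0, 0, 0, 0.5, 6],
    [-9.3, -46, 0, 0, 0, 0.5, 6],
    [-9.3, -46, 0, 0, 0, 0.5, 6],
    [-9.3, -46, 0, 0, 0, 0.5, 6],
    [-9.3, -46, 0, 0, 0, 0.5, 6],
  ],
)

```text
time_s: 7.98
position: [0.4682, -0.2032, 0.2668]
tcp_rot: [[-0.002, 0.997, 0.078], [0.001, 0.078, -0.997], [-1.0, -0.002, -0.002]]
wrist_force: [0.3, 0.1, 0.6]
grip_width: 0.0598
```

>>> servo_tool(
  increments=[
    [-1.2, -4, -3, 0, 0, 0, 6],
    [-1.2, -7, -6, 0, 0, 0, 6],
    [-1.2, -7, -10, 0, 0, 0, 6],
    [-1.2, -7, -14, 0, 0, 0, 6],
    [-1.2, -7, -14, 0, 0, 0, 6],
    [-1.2, -7, -14, 0, 0, 0, 6],
  ],
)

```text
time_s: 8.48
position: [0.4559, -0.2704, 0.1259]
tcp_rot: [[-0.005, 0.997, 0.078], [0.004, 0.078, -0.997], [-1.0, -0.005, -0.005]]
wrist_force: [-0.2, 0.5, 1.2]
grip_width: 0.06
```

Run:
```python
from h import *
import pickle
s=arm.observe(); print(s['position'],s['tcp_rot'],s['time_s'])
w=grab_frame("wrist"); pickle.dump((s,w),open('w5.pkl','wb'))
cv2.imwrite('pics/w5.png',w[...,::-1])
```

```text
[ 0.45588578 -0.2703622   0.12594396] [[-0.00542834  0.9969637   0.07767832]
 [ 0.00417758  0.07770139 -0.99696792]
 [-0.99997654 -0.00508738 -0.00458668]] 8.4833
```

View pics/w5.png

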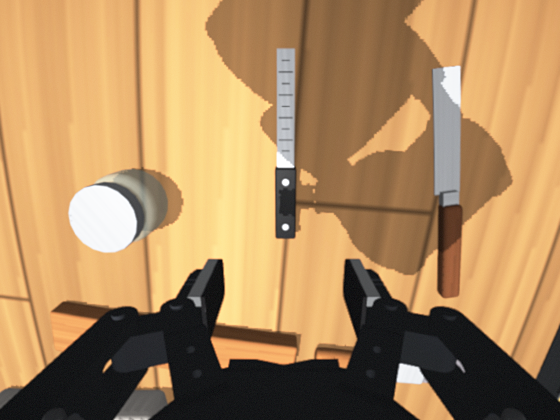

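The wrist view shows the gauge upright in the image: tip at (286,48), handle from (285,168) to (285,238), screws at (286,182) and (286,227). It is aligned with the tool.

Run:
```python
from h import *
import pickle
s,w=pickle.load(open('w5.pkl','rb'))
a=onz('wrist',(286,182),.02,s);b=onz('wrist',(286,227),.02,s);t=onz('wrist',(286,48),.002,s)
print(a,b,(a+b)/2,t, np.linalg.norm((t-(a+b)/2)[:2]),np.degrees(np.arctan2(*(t-(a+b)/2)[[1,0]])))
# two-view height of screws against top view
tg=lambda x,y:(300+x/5-.4,217+y/5-.4)
print(tri(ray('wrist',(286,227),s),ray('top',tg(291,138))),tri(ray('wrist',(286,182),s),ray('top',tg(224,145))))
```

```text
[ 0.45517015 -0.25075971  0.02      ] [ 0.45873529 -0.29509061  0.02      ] [ 0.45695272 -0.27292516  0.02      ] [ 0.44575056 -0.13268339  0.002     ] 0.1406884649157341 94.5669457988473
(array([ 0.45855944, -0.29666399,  0.01487224]), np.float64(0.0007984111182187972)) (array([ 0.45538447, -0.25270388,  0.01062648]), np.float64(0.00023145459281960956))
```

>>> servo_tool(
  increments=[
    [0.1, -0.3, -4, 0, 0, 0, 5],
    [0.1, -0.3, -8, 0, 0, 0, 5],
    [0.1, -0.3, -12, 0, 0, 0, 5],
    [0.1, -0.3, -14, 0, 0, 0, 5],
    [0.1, -0.3, -14.8, 0, 0, 0, 5],
    [0.1, -0.3, -15.3, 0, 0, 0, 5],
    [0.1, -0.3, -15.3, 0, 0, 0, 5],
  ],
)

```text
time_s: 9.12
position: [0.46, -0.2753, -0.0236]
tcp_rot: [[0.001, 0.997, 0.078], [-0.001, 0.078, -0.997], [-1.0, 0.001, 0.001]]
wrist_force: [-0.6, 0.1, 0.2]
grip_width: 0.0499
```

>>> servo_tool(
  increments=[
    [-0.2, 0.1, 0, 0, 0, 0, 5],
    [-0.2, 0.1, 0, 0, 0, 0, 5],
    [-0.2, 0.1, 0, 0, 0, 0, 1.5],
    [-0.2, 0.1, 0, 0, 0, 0, 1.5],
    [-0.2, 0.1, 0, 0, 0, 0, 1.5],
    [-0.2, 0.1, 0, 0, 0, 0, 1.5],
    [-0.2, 0.1, 0, 0, 0, 0, 1.5],
    [-0.2, 0.1, 0, 0, 0, 0, 1.5],
  ],
  grip_force=60,
)

```text
time_s: 9.78
position: [0.4571, -0.2741, -0.0239]
tcp_rot: [[0.001, 0.997, 0.078], [-0.001, 0.078, -0.997], [-1.0, 0.001, 0.001]]
wrist_force: [-2.2, 1.6, 16.3]
grip_width: 0.0184
```

>>> servo_tool(
  increments=[
    [0, 0, 2, 0, 0, 0, 1.5],
    [0, 0, 6, 0, 0, 0, 1.5],
    [0, 4, 9, 0, 0, -0.05, 1.5],
    [2, 7.5, 9, 0, 0, -0.1, 1.5],
    [4, 11, 9, 0, 0, -0.15, 1.5],
    [5.7, 14.5, 8.5, 0, 0, -0.2, 1.5],
    [5.7, 17, 8, 0, 0, -0.202, 1.5],
    [5.7, 18.9, 7.5, 0, 0, -0.202, 1.5],
    [5.7, 18.9, 7.5, 0, 0, -0.202, 1.5],
    [5.7, 18.9, 7.5, 0, 0, -0.202, 1.5],
  ],
  grip_force=80,
)

```text
time_s: 10.62
position: [0.5135, -0.0838, 0.05]
tcp_rot: [[-0.001, 0.993, -0.122], [0.0, -0.122, -0.993], [-1.0, -0.001, -0.0]]
wrist_force: [0.1, -1.0, -3.9]
grip_width: 0.0173
```

Run:
```python
from h import *
import pickle
s=arm.observe(); print(s['position'],s['tcp_rot'],s['time_s'],s['wrist_force'],s['wrist_torque'],s['grip_width'])
w=grab_frame("wrist"); a=grab_frame('scene'); t=grab_frame('top'); pickle.dump((s,w,a,t),open('w6.pkl','wb'))
print('scene tip/hand',proj('scene',(.5319,.0545,.074)),proj('scene',(.5146,-.0844,.092)),proj('top',(.5319,.0545,.074)))
u=proj('scene',(.5319,.0,.08)).astype(int); print(u)
W=cv2.resize(w,(420,315)); A=cv2.resize(a[u[1]-50:u[1]+50,u[0]-50:u[0]+76],(380,300),interpolation=cv2.INTER_CUBIC)
o=np.zeros((315,800,3),np.uint8);o[:,:420]=W;o[:300,420:]=A
cv2.imwrite('pics/w6.png',o[...,::-1])
```

```text
[ 0.51348407 -0.08376457  0.05002217] [[-9.08675394e-04  9.92572178e-01 -1.21653795e-01]
 [ 2.07992436e-04 -1.21653655e-01 -9.92572589e-01]
 [-9.99999566e-01 -9.27229358e-04 -9.59038223e-05]] 10.6167 [ 0.13729178 -0.95403241 -3.92571498] [-0.08597208 -0.00898245  0.01786232] 0.017339316680085284
scene tip/hand [297.44103429 210.1603626 ] [256.10354978 212.14291848] [249.51748032 221.41422719]
[281 212]
```

View pics/w6.png

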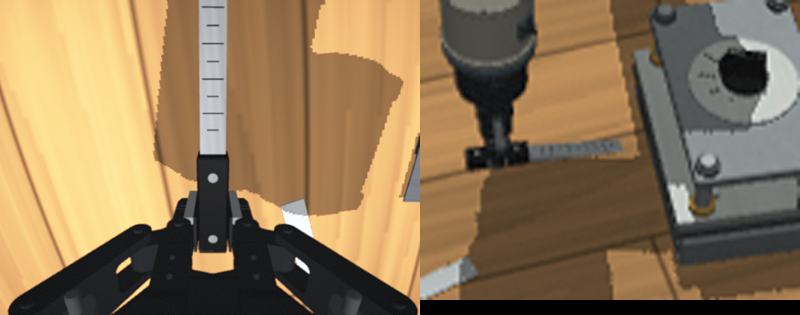

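The wrist view shows the gauge gripped and in line. In the scene crop the tip is at (617,146), within about 0.5 px of where it should be, so it is level. It sits about 38 mm short of the mouth. I'll now feed it in along (0.122, 0.993).

>>> servo_tool(
  increments=[
    [0.13, 1, 0, 0, 0, 0, 1.5],
    [0.25, 2, 0, 0, 0, 0, 1.5],
    [0.37, 3, 0, 0, 0, 0, 1.5],
    [0.43, 3.5, 0, 0, 0, 0, 1.5],
    [0.5, 4, 0, 0, 0, 0, 1.5],
    [0.55, 4.5, 0, 0, 0, 0, 1.5],
    [0.62, 5, 0, 0, 0, 0, 1.5],
    [0.62, 5, 0, 0, 0, 0, 1.5],
  ],
)

```text
time_s: 11.43
position: [0.5201, -0.034, 0.0502]
tcp_rot: [[-0.0, 0.992, -0.123], [0.0, -0.123, -0.992], [-1.0, -0.0, -0.0]]
wrist_force: [-0.3, -0.6, -3.3]
grip_width: 0.0176
```

>>> servo_tool(
  increments=[
    [0.06, 0.5, 0, 0, 0, 0, 1.5],
    [0.12, 1, 0, 0, 0, 0, 1.5],
    [0.18, 1.5, 0, 0, 0, 0, 1.5],
    [0.18, 1.5, 0, 0, 0, 0, 1.5],
    [0.18, 1.5, -0.05, 0, 0, 0, 1.5],
    [0.18, 1.5, -0.1, 0, 0, 0, 1.5],
    [0.18, 1.5, -0.1, 0, 0, 0, 1.5],
  ],
)

```text
time_s: 12.02
position: [0.5218, -0.02, 0.0491]
tcp_rot: [[-0.0, 0.992, -0.124], [-0.0, -0.124, -0.992], [-1.0, -0.0, 0.0]]
wrist_force: [-0.1, -0.5, -3.5]
grip_width: 0.0174
```

>>> servo_tool(
  increments=[
    [0, 0, -0.04, 0, 0, 0, 1.5],
    [0, 0, -0.08, 0, 0, 0, 1.5],
    [0, 0, -0.08, 0, 0, 0, 1.5],
  ],
)

```text
time_s: 12.27
position: [0.5218, -0.0199, 0.0483]
tcp_rot: [[-0.0, 0.992, -0.124], [0.0, -0.124, -0.992], [-1.0, -0.0, 0.0]]
wrist_force: [-0.2, 1.1, -3.5]
grip_width: 0.0175
```

>>> servo_tool(
  increments=[
    [0, 0, -0.04, 0, 0, 0, 1.5],
    [0, 0, -0.04, 0, 0, 0, 1.5],
  ],
)

```text
time_s: 12.43
position: [0.5219, -0.0199, 0.048]
tcp_rot: [[0.0, 0.992, -0.124], [-0.0, -0.124, -0.992], [-1.0, 0.0, 0.0]]
wrist_force: [0.1, 0.4, -2.8]
grip_width: 0.0177
```

>>> servo_tool(
  increments=[
    [0, 0, -0.04, 0, 0, 0, 1.5],
    [0, 0, -0.04, 0, 0, 0, 1.5],
  ],
)

```text
time_s: 12.6
position: [0.5219, -0.0198, 0.0476]
tcp_rot: [[0.0, 0.992, -0.124], [0.0, -0.124, -0.992], [-1.0, 0.0, -0.0]]
wrist_force: [0.3, -0.1, -1.4]
grip_width: 0.0174
```

>>> servo_tool(
  increments=[
    [0, 0, -0.04, 0, 0, 0, 1.5],
    [0, 0, -0.04, 0, 0, 0, 1.5],
  ],
)

```text
time_s: 12.77
position: [0.5219, -0.0198, 0.0472]
tcp_rot: [[0.0, 0.992, -0.124], [-0.0, -0.124, -0.992], [-1.0, 0.0, 0.0]]
wrist_force: [-0.2, -0.1, -1.7]
grip_width: 0.0178
```

>>> servo_tool(
  increments=[
    [0, 0, -0.04, 0, 0, 0, 1.5],
    [0, 0, -0.04, 0, 0, 0, 1.5],
  ],
)

```text
time_s: 12.93
position: [0.5219, -0.0198, 0.0468]
tcp_rot: [[0.0, 0.992, -0.124], [-0.0, -0.124, -0.992], [-1.0, 0.0, -0.0]]
wrist_force: [-0.2, -0.6, -1.0]
grip_width: 0.0177
```

Contact with the bed starts at TCP z ≈ 0.048, which matches the 72 mm given. I'll slide in while watching the drag along the blade (about −Fy).

>>> servo_tool(
  increments=[
    [0.06, 0.5, 0, 0, 0, 0, 1.5],
    [0.12, 1, 0, 0, 0, 0, 1.5],
    [0.18, 1.5, 0, 0, 0, 0, 1.5],
    [0.22, 1.8, 0, 0, 0, 0, 1.5],
    [0.22, 1.8, 0, 0, 0, 0, 1.5],
    [0.22, 1.8, 0, 0, 0, 0, 1.5],
  ],
)

```text
time_s: 13.43
position: [0.5241, -0.0014, 0.0468]
tcp_rot: [[0.0, 0.992, -0.123], [0.0, -0.123, -0.992], [-1.0, 0.0, -0.0]]
wrist_force: [0.4, 0.2, -0.3]
grip_width: 0.0178
```

>>> servo_tool(
  increments=[
    [0.06, 0.5, 0, 0, 0, 0, 1.5],
    [0.06, 0.5, 0, 0, 0, 0, 1.5],
    [0.06, 0.5, 0, 0, 0, 0, 1.5],
  ],
)

```text
time_s: 13.68
position: [0.5247, 0.0034, 0.0468]
tcp_rot: [[0.0, 0.992, -0.123], [0.0, -0.123, -0.992], [-1.0, 0.0, -0.0]]
wrist_force: [0.0, 0.7, 0.8]
grip_width: 0.0176
```

>>> servo_tool(
  increments=[
    [0.06, 0.5, 0, 0, 0, 0, 1.5],
    [0.06, 0.5, 0, 0, 0, 0, 1.5],
    [0.06, 0.5, 0, 0, 0, 0, 1.5],
  ],
)

```text
time_s: 13.93
position: [0.5253, 0.0084, 0.0468]
tcp_rot: [[0.0, 0.992, -0.123], [0.0, -0.123, -0.992], [-1.0, 0.0, -0.0]]
wrist_force: [0.4, 0.6, -0.1]
grip_width: 0.0178
```

>>> servo_tool(
  increments=[
    [0.04, 0.3, 0, 0, 0, 0, 1.5],
    [0.06, 0.5, 0, 0, 0, 0, 1.5],
  ],
)

```text
time_s: 14.1
position: [0.5259, 0.0133, 0.0468]
tcp_rot: [[0.0, 0.992, -0.124], [-0.0, -0.124, -0.992], [-1.0, 0.0, 0.0]]
wrist_force: [-0.4, -1.9, 1.2]
grip_width: 0.0172
```

>>> servo_tool(
  increments=[
    [0.04, 0.3, 0, 0, 0, 0, 1.5],
    [0.06, 0.5, 0, 0, 0, 0, 1.5],
  ],
)

```text
time_s: 14.27
position: [0.5265, 0.0184, 0.0468]
tcp_rot: [[0.0, 0.992, -0.124], [-0.0, -0.124, -0.992], [-1.0, 0.0, 0.0]]
wrist_force: [0.2, -2.6, 1.6]
grip_width: 0.0173
```

>>> servo_tool(
  increments=[
    [0.02, 0.15, 0, 0, 0, 0, 1.5],
    [0.04, 0.3, 0, 0, 0, 0, 1.5],
  ],
)

```text
time_s: 14.43
position: [0.5269, 0.0213, 0.0468]
tcp_rot: [[0.0, 0.992, -0.124], [-0.0, -0.124, -0.992], [-1.0, 0.0, 0.0]]
wrist_force: [0.3, -3.2, 2.1]
grip_width: 0.0178
```

>>> servo_tool(
  increments=[
    [0.02, 0.15, 0, 0, 0, 0, 1.5],
    [0.04, 0.3, 0, 0, 0, 0, 1.5],
  ],
)

```text
time_s: 14.6
position: [0.5273, 0.0242, 0.0468]
tcp_rot: [[0.0, 0.992, -0.124], [-0.0, -0.124, -0.992], [-1.0, 0.0, 0.0]]
wrist_force: [-0.7, -2.8, 2.9]
grip_width: 0.0181
```

>>> servo_tool(
  increments=[
    [0, 0, 0.04, 0, 0, 0, 1.5],
    [0, 0, 0.06, 0, 0, 0, 1.5],
    [0, 0, 0.06, 0, 0, 0, 1.5],
  ],
)

```text
time_s: 14.85
position: [0.5273, 0.0244, 0.0474]
tcp_rot: [[0.0, 0.992, -0.124], [0.0, -0.124, -0.992], [-1.0, -0.0, -0.0]]
wrist_force: [0.7, 1.3, -0.5]
grip_width: 0.0176
```

>>> servo_tool(
  increments=[
    [0.02, 0.12, 0, 0, 0, 0, 1.5],
    [0.03, 0.24, 0, 0, 0, 0, 1.5],
  ],
)

```text
time_s: 15.02
position: [0.5275, 0.0264, 0.0474]
tcp_rot: [[-0.0, 0.992, -0.124], [-0.0, -0.124, -0.992], [-1.0, -0.0, 0.0]]
wrist_force: [-1.0, -3.6, 1.6]
grip_width: 0.0183
```

>>> servo_tool(
  increments=[
    [0.02, 0.12, 0, 0, 0, 0, 1.5],
    [0.03, 0.24, 0, 0, 0, 0, 1.5],
  ],
)

```text
time_s: 15.18
position: [0.5278, 0.029, 0.0474]
tcp_rot: [[-0.0, 0.992, -0.124], [-0.0, -0.124, -0.992], [-1.0, -0.0, 0.0]]
wrist_force: [0.7, -4.6, 1.7]
grip_width: 0.0174
```

>>> servo_tool(
  increments=[
    [0, 0, 0, 0, 0, 0, 1.5],
    [0, 0, 0, 0, 0, 0, 1.5],
    [0, 0, 0, 0, 0, 0, 1.5],
    [0, 0, 0, 0, 0, 0, 1.5],
  ],
)

```text
time_s: 15.52
position: [0.5278, 0.0291, 0.0474]
tcp_rot: [[-0.0, 0.992, -0.124], [0.0, -0.124, -0.992], [-1.0, -0.0, -0.0]]
wrist_force: [0.1, -0.6, 0.8]
grip_width: 0.0177
```

Run:
```python
from h import *
s=arm.observe(); print(s['position'],s['time_s'],s['wrist_force'],s['wrist_torque'],s['grip_width'],s['qd'].round(4) if hasattr(s['qd'],'round') else s['qd'])
w=grab_frame("wrist"); a=grab_frame('scene')
W=cv2.resize(w,(420,315)); A=cv2.resize(a[150:250,240:366],(380,300),interpolation=cv2.INTER_CUBIC)
o=np.zeros((315,800,3),np.uint8);o[:,:420]=W;o[:300,420:]=A
cv2.imwrite('pics/w7.png',o[...,::-1])
```

```text
[0.52781896 0.02909962 0.04737249] 15.5167 [ 0.10075404 -0.64527414  0.8060747 ] [ 0.16805275  0.01057749 -0.03533638] 0.017651399246857036 [-0.0012  0.0014 -0.0005  0.001  -0.0011  0.0005]
```

View pics/w7.png

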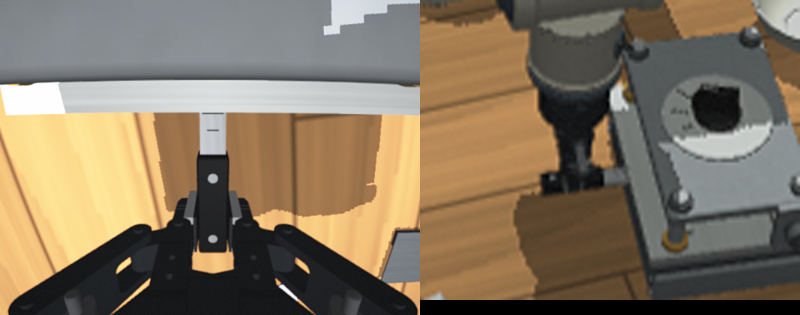

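The wrist view shows the blade entering squarely under the plate edge at (213,112), with about 31 mm showing, which agrees with a tip depth of about 75 mm. In the scene crop the knob is unchanged. The force onset was blurred by bed pressure, so I'll draw back once and feel it in again at an even pace to fix the first-touch point.

>>> servo_tool(
  increments=[
    [-0.12, -1, 0, 0, 0, 0, 1.5],
    [-0.25, -2, 0.02, 0, 0, 0, 1.5],
    [-0.37, -3, 0.02, 0, 0, 0, 1.5],
    [-0.49, -4, 0.02, 0, 0, 0, 1.5],
    [-0.49, -4, 0.02, 0, 0, 0, 1.5],
    [-0.49, -4, 0.02, 0, 0, 0, 1.5],
  ],
)

```text
time_s: 16.12
position: [0.5228, -0.012, 0.0476]
tcp_rot: [[-0.0, 0.992, -0.125], [-0.0, -0.125, -0.992], [-1.0, -0.0, 0.0]]
wrist_force: [0.4, -0.5, -1.3]
grip_width: 0.0177
```

>>> servo_tool(
  increments=[
    [0.03, 0.25, 0, 0, 0, 0, 1.5],
    [0.06, 0.5, 0, 0, 0, 0, 1.5],
  ],
)

```text
time_s: 16.28
position: [0.5236, -0.0058, 0.0476]
tcp_rot: [[-0.0, 0.992, -0.124], [0.0, -0.124, -0.992], [-1.0, -0.0, -0.0]]
wrist_force: [-0.1, 0.1, -1.8]
grip_width: 0.0177
```

>>> servo_tool(
  increments=[
    [0.03, 0.25, 0, 0, 0, 0, 1.5],
    [0.06, 0.5, 0, 0, 0, 0, 1.5],
  ],
)

```text
time_s: 16.45
position: [0.5242, -0.0004, 0.0476]
tcp_rot: [[-0.0, 0.992, -0.123], [0.0, -0.123, -0.992], [-1.0, -0.0, -0.0]]
wrist_force: [0.6, -0.9, -1.0]
grip_width: 0.0176
```

>>> servo_tool(
  increments=[
    [0.03, 0.25, 0, 0, 0, 0, 1.5],
    [0.06, 0.5, 0, 0, 0, 0, 1.5],
  ],
)

```text
time_s: 16.62
position: [0.5248, 0.0045, 0.0476]
tcp_rot: [[0.0, 0.992, -0.123], [0.0, -0.123, -0.992], [-1.0, 0.0, -0.0]]
wrist_force: [-0.6, -0.6, -1.8]
grip_width: 0.0176
```

>>> servo_tool(
  increments=[
    [0.03, 0.25, 0, 0, 0, 0, 1.5],
    [0.06, 0.5, 0, 0, 0, 0, 1.5],
  ],
)

```text
time_s: 16.78
position: [0.5254, 0.0093, 0.0476]
tcp_rot: [[0.0, 0.992, -0.123], [-0.0, -0.123, -0.992], [-1.0, 0.0, 0.0]]
wrist_force: [-0.2, -1.8, -0.4]
grip_width: 0.018
```

>>> servo_tool(
  increments=[
    [0.03, 0.25, 0, 0, 0, 0, 1.5],
    [0.06, 0.5, 0, 0, 0, 0, 1.5],
  ],
)

```text
time_s: 16.95
position: [0.526, 0.0143, 0.0476]
tcp_rot: [[0.0, 0.992, -0.124], [0.0, -0.124, -0.992], [-1.0, 0.0, -0.0]]
wrist_force: [-0.7, -0.4, -1.5]
grip_width: 0.0174
```

>>> servo_tool(
  increments=[
    [0.03, 0.25, 0, 0, 0, 0, 1.5],
    [0.06, 0.5, 0, 0, 0, 0, 1.5],
  ],
)

```text
time_s: 17.12
position: [0.5266, 0.0192, 0.0476]
tcp_rot: [[0.0, 0.992, -0.124], [-0.0, -0.124, -0.992], [-1.0, 0.0, 0.0]]
wrist_force: [-0.2, -1.7, -1.8]
grip_width: 0.0174
```

>>> servo_tool(
  increments=[
    [0.03, 0.25, 0, 0, 0, 0, 1.5],
    [0.06, 0.5, 0, 0, 0, 0, 1.5],
  ],
)

```text
time_s: 17.28
position: [0.5272, 0.0241, 0.0476]
tcp_rot: [[0.0, 0.992, -0.124], [-0.0, -0.124, -0.992], [-1.0, 0.0, 0.0]]
wrist_force: [-0.2, -2.5, 0.6]
grip_width: 0.0179
```

>>> servo_tool(
  increments=[
    [0.03, 0.2, 0, 0, 0, 0, 1.5],
    [0.05, 0.4, 0, 0, 0, 0, 1.5],
  ],
)

```text
time_s: 17.45
position: [0.5277, 0.0281, 0.0476]
tcp_rot: [[-0.0, 0.992, -0.124], [-0.0, -0.124, -0.992], [-1.0, 0.0, 0.0]]
wrist_force: [-1.0, -4.3, -0.4]
grip_width: 0.0175
```

Net drag is now about 3.7 N, which is about 6 N of squeeze. The first touch about 16 mm back gives 5.6 N. That is snug, so I'll hold and hand in.

>>> servo_tool(
  increments=[
    [0, 0, 0, 0, 0, 0, 1.5],
    [0, 0, 0, 0, 0, 0, 1.5],
    [0, 0, 0, 0, 0, 0, 1.5],
    [0, 0, 0, 0, 0, 0, 1.5],
    [0, 0, 0, 0, 0, 0, 1.5],
    [0, 0, 0, 0, 0, 0, 1.5],
  ],
)

```text
time_s: 17.95
position: [0.5277, 0.028, 0.0476]
tcp_rot: [[0.0, 0.992, -0.124], [0.0, -0.124, -0.992], [-1.0, 0.0, -0.0]]
wrist_force: [0.5, 3.1, -0.5]
grip_width: 0.0175
```

```bash
python3 -c "
from station import arm,order
s=arm.observe();print(s['position'],s['wrist_force'],s['grip_width'],s['time_s']);print(order.close_job())"
```

```text
[0.52765768 0.02801899 0.04757934] [ 0.47592471  3.07073729 -0.49575887] 0.01754355413967922 17.95
the job is handed in; nothing more can be done
None
```

I turned the knob from two dots to three and slid the gauge in until it dragged snugly. I handed the job in at about 18 s with the gauge still held in the gap. No verdict is reported, so whether it passed is unknown.

- **Selector:** the wrist picture taken after releasing the knob showed the nose on the three-dot row.
- **Gauge:** the tip is about 74 mm in, and the blade is in line with the press to about 0.1°. The blade rests on the bed: contact came at the expected 72 mm. The grip is set to 80 N.
- **Squeeze:** I drew the gauge back once and felt it in again. First touch came about 16 mm before the final depth, which gives about 5.6 N. The net sliding drag of about 3.7 N gives about 6.2 N.

Three checks disagreed:

- **Fingertips:** they sit about 32 mm short of the reported TCP. The first grasp of the knob closed on nothing, and finding this out meant pressing on the bar top with 34 N for a moment.
- **Along-blade force:** after stopping, it read +3.1 N at rest, against −4.3 N while sliding. I put that down to stick and sensor noise and did not look into it.
- **Bystanders:** I kept clear of them but took no final picture of the whole bench.

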